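Size two spice jars through the rack gate

TASK

The fridge-door rack only takes the slim spice jars, so sort the two jars with the steel sizing gate: a jar that fits has to be slid upright along the shelf through the gap between the two rails, in at the end nearer the jars and out at the other, not lowered in from above, then set upright on the blue mat; a jar too fat to go through goes upright on the cork mat. Do not force a jar that catches, tip a jar over, or disturb the butter dish, cruet, grinder and clip.

Things in the scene. Friction and masses are not known exactly. Their poses are not given: they have to be found in the camera images.
- jar_a: spice jar: round white ceramic body with a green band, 80 mm high, with a fixed round wooden knob on top, 44 mm across, 30 mm high (110 mm in all), the place to grip. About 0.3 kg. The body is either slim (58 mm across) or fat (68 mm); which it is has to be found out. Origin: centre of the underside, z up the jar's axis.
- jar_b: spice jar: round white ceramic body with a green band, 80 mm high, with a fixed round wooden knob on top, 44 mm across, 30 mm high (110 mm in all), the place to grip. About 0.3 kg. The body is either slim (58 mm across) or fat (68 mm); which it is has to be found out. Origin: centre of the underside, z up the jar's axis.
- gate: steel sizing gate fixed on the shelf: two parallel rails, each 12 mm thick, 38 mm high, 102 mm long with rounded ends, open above; clear gap 62.5 mm, bare shelf between. Slim jars pass, fat ones catch at the rail ends. Origin: on the shelf, middle of the gap; y runs along the gap, +y to the entry end (where the jars stand at the start), -y to the exit; x is across the gap.
- mat_blue: blue mat fixed on the shelf, 130 x 220 x 3 mm, for jars that pass the gate. Origin: centre of its underside, y along the 220 mm side.
- mat_cork: brown cork mat fixed on the shelf, 130 x 220 x 3 mm, for jars that do not pass. Origin: centre of its underside, y along the 220 mm side.
- butter_dish: bystander: covered ceramic butter dish, 110 x 190 mm (long side along its y), 90 mm high. Origin: centre of the underside.
- cruet: bystander: empty glass cruet, 72 mm across, 135 mm high, handle at its +y. Origin: centre of the underside.
- grinder: bystander: steel spice grinder, 58 mm across, 137 mm high. Origin: centre of the underside.
- clip: bystander: navy plastic clip lying flat, 85 x 24 x 20 mm, long side along its x. Origin: centre of the underside.
There are look-alikes about, which are no part of the job. Leave any orange, pink or purple look-alike of the jar_a alone.

How it is judged (in metres and radians):
On the way, in this order (a step that is already met when the one before it is completed fails the run):
1. the slim jar is in the entry end of the gap, upright, its underside less than 15 mm above the shelf (x of jar_a in the frame of gate between -0.006 and 0.006 m and y of jar_a in the frame of gate between 0.015 and 0.05 m and height (world z) of jar_a between -0.005 and 0.015 m and angle between jar_a's own z axis and vertical below 0.15 rad), for 0.03 s.
2. the slim jar is in the exit end of the gap, likewise (x of jar_a in the frame of gate between -0.006 and 0.006 m and y of jar_a in the frame of gate between -0.05 and -0.015 m and height (world z) of jar_a between -0.005 and 0.015 m and angle between jar_a's own z axis and vertical below 0.15 rad), for 0.03 s.
At the end, for the whole second after the job is handed in: The slim jar stands upright (within 0.1 rad) and at rest on the blue mat, the fat one likewise on the cork mat; each jar's axis at least 15 mm inside the mat's edges (x of jar_a in the frame of mat_blue between -0.05 and 0.05 m and y of jar_a in the frame of mat_blue between -0.095 and 0.095 m and z of jar_a in the frame of mat_blue between -0.004 and 0.012 m and angle between each of jar_a, jar_b's own z axis and vertical below 0.1 rad and linear speed of each of jar_a, jar_b below 0.02 m/s and angular speed of each of jar_a, jar_b below 0.2 rad/s and x of jar_b in the frame of mat_cork between -0.05 and 0.05 m and y of jar_b in the frame of mat_cork between -0.095 and 0.095 m and z of jar_b in the frame of mat_cork between -0.004 and 0.012 m); the robot touches nothing.
It fails at once if a jar was lowered into or lifted out of the gap over the rails (underside 18 to 34 mm above the shelf, in the middle 60 mm of the gap) instead of sliding through (x of jar_a in the frame of gate between -0.02 and 0.02 m and y of jar_a in the frame of gate between -0.03 and 0.03 m and height (world z) of jar_a between 0.018 and 0.034 m).
It fails at once if a jar was forced against the gate with more than 40 N (contact force between any of jar_a, jar_b and gate above 40 N).
It fails at once if a jar was tipped over (more than 0.5 rad) (angle between any of jar_a, jar_b's own z axis and vertical above 0.5 rad).
It fails at once if the butter dish, cruet, grinder or clip was moved more than 25 mm or tipped (distance of any of butter_dish, cruet, grinder, clip from where it was at the start of the episode above 0.025 m or angle between any of butter_dish, cruet, grinder, clip's own z axis and vertical above 0.4 rad).
It also fails if it takes over 69 s, if anything falls off the work surface, if the arm or the gripper's body presses on something with over 40 N, if the wrist force passes 120 N, or if a joint passes its speed limit or range.

ROBOT

A 6-joint arm with a two-finger parallel gripper is mounted at the origin on the work surface. World frame = base frame: x ahead of the robot, y to its left, z up, the work surface at z = 0. Lengths are in mm, angles in rad, forces in N, time in s.
With the tool pointing down it reaches from about 275 to 1000 mm from the base axis. Payload 8.4 kg.
Tool frame: the origin (TCP) lies midway between the tips of the shut fingers; the grasp point (between the pads) lies 19 mm behind it; z points along the fingers, y is the line along which they close (so a half turn about z gives the same grasp; the last joint's range is limited). The gripper opens to 85 mm and grips with 20 to 120 N. Pads are 22 mm wide; open, the fingers measure 114 mm over their backs; the gripper's body (76 mm by 85 mm) begins 54 mm behind the grasp point. The pads swing forward as they close: fully open they stand 13 mm farther back than shut.
Start: joints at [-1.346, 0.353, 1.633, -0, 1.155, -0.002], TCP at [140.536, -608.997, 231.281] pointing down, gripper open.
Joint ranges: [-2.63, 2.63], [-0.92, 2.1], [0.06, 2.66], [-1.3, 4.44], [0, 2.69], [-3.02, 3.02]. Speed limits (rad/s): [2.22, 2.22, 2.79, 3.14, 3.14, 3.14].

INTERFACE

Orientations are given as [roll, pitch, yaw] about the fixed x, y, z axes, in that order (R = Rz(yaw) Ry(pitch) Rx(roll)).
In Python, from rig import r, cams gives the robot as it stands. The module is installed in compiled form; this text tells all that it offers.
- The arm moves only by the tool send_rows, never from a script. Its argument "targets" is one flat list of numbers, 7 for each row, row after row: the shift along the tool's x, y, z in m, then the turn, a rotation vector about the tool's x, y, z in rad, then the opening, from -1 (shut) to 1 (fully open). In form: [tx, ty, tz, wx, wy, wz, fingers, tx, ty, tz, wx, wy, wz, fingers, ...]. A call has 1 to 12 rows; each row is the pose to reach, as a shift and turn from the pose commanded when the call began, along the tool's axes at that moment; what a row does not reach only later rows make up. A row lasts 1/12 s, in which the tool goes at most 41.7 mm and 7.16 degrees, less where a joint would pass 70% of its speed; a pose out of reach is approached as far as the arm can. A call with a gripper value outside its range is refused whole. The fingers move at their own pace and stop on an object; "grip_force" is the grip in N (left out, the last holds). Time passes only in rows, so rows that repeat a pose let the fingers close. It gives the time, the measured TCP pose, the force, the opening and the grip force at its end, in the units of the state.
- r.sense(): the state, without advancing time (a new reading comes with each control period).
- cams.grab_frame(name): name is "scene" or "top" or "wrist"; returns a dict with "color" (400x640x3 uint8, blue, green, red), "fx", "fy", "cx", "cy" (pixels), "xyz" and "attitude" of the camera in the world. Camera axes: x right, y down, z forward; pixel columns grow to the right and rows downward; lengths in mm; the calibration is good to about 2 mm. A picture is of the moment at which its call begins. There is no depth.
- r.sign_off(): hands the job in; it is judged then, once.
The state is a dict: "clock": time; "qpos": joint angles; "qvel": joint speeds; "joint_efforts": joint torques, N m; "eef_pos": TCP position; "tcp_rot": TCP orientation; "contact_force": force on the tool from outside, world axes, zero at the start; "wrist_torque": the same for the moment, N m; "opening": opening from 0.0 (shut) to 1.0 (fully open); "grasp_force": force on a finger pad.
Only numpy, scipy, OpenCV 4.12 (cv2) and the standard library are available. Lean on these libraries where they do the work, as an engineer would, in place of code of your own. Each camera call takes 0.05 s, during which the arm holds its last target. There are 200 camera calls.

## Working session

There is one attempt and no reset: what is moved stays moved. The work goes in short steps, Python scripts to look and compute and a tool call to move; the robot and the scene stay as the last step left them, time stands still between calls to the robot, and variables do not carry over. Pictures are saved under pics/ and viewed, at most 10 in all, crops included, and the job is handed in when it is done.

Besides the shell and the picture viewer there is one more tool, called after "Call:" by a JSON object that holds its "op" and its "data". send_rows: Moves the arm, as the interface text tells. Its arguments: {"type":"object","properties":{"targets":{"type":"array"},"grip_force":{"type":"number"}},"required":["targets"]}

```bash
mkdir -p pics
python3 - <<'E'
from rig import r,cams
import cv2
for n in("scene","top"):
    f=cams.grab_frame(n);cv2.imwrite(f"pics/{n}0.png",f["color"]);print(n,f["fx"],f["fy"],f["cx"],f["cy"],f["xyz"],f["attitude"])
print(r.sense())
E
```

```text
scene 506.586964426485 506.586964426485 325.2285765903454 197.65812957225742 [1393.11607924   19.20858454  965.25578452] [-2.42489555  0.01554374  1.4569628 ]
top 484.332758591496 484.332758591496 320.51972567209674 200.76639290242142 [ 378.13521504   98.01126036 1263.49936679] [-2.96870021 -0.00833993 -1.58331706]
{'clock': 0.1, 'qpos': array([-1.34640605e+00,  3.53575912e-01,  1.63405393e+00,  1.45107624e-05,
        1.15515992e+00, -2.36783698e-03]), 'qvel': array([ 2.59168120e-04, -1.42736068e-03, -1.85590360e-03,  7.39303360e-05,
       -1.00592201e-03, -1.16495146e-03]), 'joint_efforts': array([-1.05937695e-03, -6.06359053e+01, -3.42822504e+01, -9.23065409e-05,
        4.09718996e-03, -5.10698897e-06]), 'eef_pos': array([ 140.44516813, -608.59492333,  230.64109147]), 'tcp_rot': array([-3.14039558e+00, -1.61028023e-05,  2.26752237e-01]), 'contact_force': array([-0.38720054, -0.43248111,  0.62201107]), 'wrist_torque': array([-0.00307443, -0.00804499,  0.03208573]), 'grasp_force': 0.0, 'opening': 1.0003810831403106}
```

View pics/scene0.png

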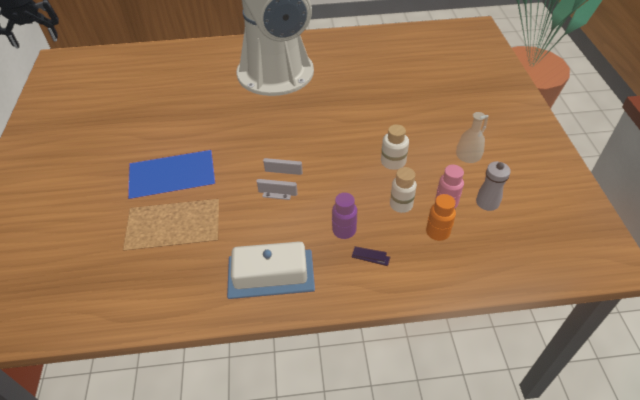

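View pics/top0.png

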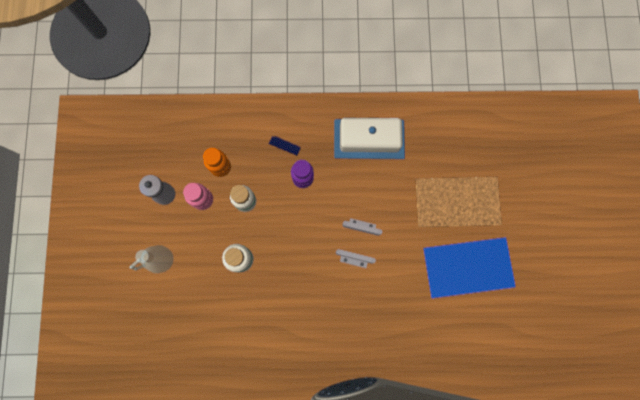

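The top view shows the robot at the bottom and +y to the left. Things that could be taken for the jars, by top pixel:
- white and green jars at (236,258) and (241,197), which are my choice by the description
- look-alikes: pink (196,195), orange (215,161) and purple (302,174)
- bystanders: grinder (151,187) and cruet (150,260)

I'll check the choice in one close crop.

```bash
cat > h.py <<'E'
import numpy as np,cv2
from scipy.spatial.transform import Rotation as R
def cam(f):
    M=R.from_euler('xyz',f["attitude"]).as_matrix()
    return M,np.array(f["xyz"]),np.array([[f["fx"],0,f["cx"]],[0,f["fy"],f["cy"]],[0,0,1]])
def proj(f,P):
    M,t,K=cam(f);p=(np.atleast_2d(P)-t)@M@K.T;return p[:,:2]/p[:,2:]
def back(f,uv,z):
    M,t,K=cam(f);uv=np.atleast_2d(uv).astype(float);d=np.c_[uv,np.ones(len(uv))]@np.linalg.inv(K).T@M.T
    return t+d*((z-t[2])/d[:,2])[:,None]
E
python3 - <<'E'
from h import *
from rig import cams
t=cams.grab_frame("top");s=cams.grab_frame("scene")
for n,u in dict(jarF=(236,258),jarN=(241,197),purple=(302,170)).items(): print(n,back(t,u,110).round())
for n,u in dict(pink=(193,191),orange=(213,157),gr=(149,183)).items(): print(n,back(t,u,110).round())
print('cruet',back(t,(155,260),50),'clip',back(t,(285,146),15),'gate',back(t,(359,242),38),'blue',back(t,(469,268),3),'cork',back(t,(458,202),3))
a=cv2.resize(t["color"][140:290,180:400],None,fx=3.6,fy=3.6,interpolation=cv2.INTER_CUBIC)[:,:800]
cv2.imwrite("pics/c1.png",a)
E
```

```text
jarF [[444. 288. 110.]]
jarN [[591. 278. 110.]]
purple [[656. 130. 110.]]
pink [[607. 394. 110.]]
orange [[691. 348. 110.]]
gr [[628. 501. 110.]]
cruet [[445.15894744 498.1308693   50.        ]] clip [[745.38782838 177.77318368  15.        ]] gate [[484.9306413  -11.01820871  38.        ]] blue [[ 417.38713459 -297.01434132    3.        ]] cork [[ 590.78095149 -279.14556952    3.        ]]
```

View pics/c1.png

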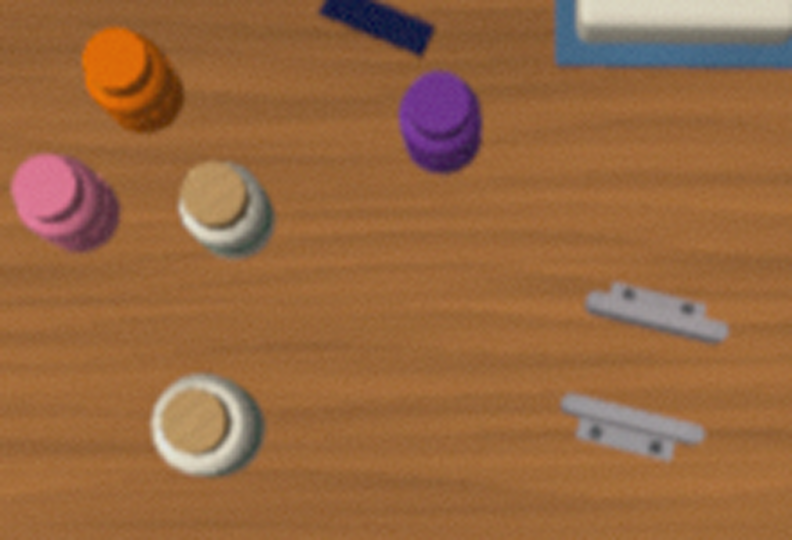

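The crop shows two white jars, at (217,205) and (205,422), each with a wooden knob. The lower one, nearer the robot, looks fatter. The gate rails run from (592,302) to (722,332) and from (567,403) to (698,434). Next I'll fit these precisely.

```bash
cat > fit.py <<'E'
from h import *
from rig import cams
from scipy.optimize import minimize
t=cams.grab_frame("top");s=cams.grab_frame("scene")
a=np.linspace(0,2*np.pi,48);c=np.c_[np.cos(a),np.sin(a),0*a]
def jarmask(f,x,y,r,sh,box,k=4):
    m=np.zeros(((box[3]-box[1])*k,(box[2]-box[0])*k),np.uint8)
    for rr,z0,z1 in((r,0,80),(22,80,110)):
        P=np.r_[c*rr+[x,y,z0],c*rr+[x,y,z1]]
        q=(proj(f,P)+sh-box[:2]+.5)*k-.5
        cv2.fillPoly(m,[cv2.convexHull((q*16).astype(np.int32))],1,shift=4)
    return cv2.resize(m.astype(np.float32),None,fx=1/k,fy=1/k,interpolation=cv2.INTER_AREA)
def fitjar(f,x,y):
    b=proj(f,[x,y,55])[0].astype(int);box=[*(b-38),*(b+38)]
    im=f["color"][box[1]:box[3],box[0]:box[2]].astype(float)
    def cost(p):
        m=jarmask(f,p[0],p[1],p[2],0,box)
        return -abs(0)+ sum(im[m>.5].shape) if 0 else score(im,m)
    best=min((minimize(cost,[x+dx,y+dy,r0],method='Nelder-Mead',options=dict(initial_simplex=np.array([[x,y,r0],[x+8,y,r0],[x,y+8,r0],[x,y,r0+3]])+[dx,dy,0])) for r0 in(29,34) for dx in(0,5) for dy in (0,-5)),key=lambda o:o.fun)
    return best.x,best.fun
def score(im,m):
    hsv=cv2.cvtColor(im.astype(np.uint8),cv2.COLOR_BGR2HSV)
    # table: saturated orange-brown, dark; jar: low saturation or light wood
    obj=((hsv[...,1]<110)|(hsv[...,2]>178)).astype(np.float32)
    return ((obj-m)**2).sum()
if __name__=="__main__":
    for n,x,y in(("near-robot",444,288),("far",591,278)):
        for f,l in((t,'top'),(s,'scene')): print(n,l,*[np.round(v,1) for v in fitjar(f,x,y)])
    off=lambda p:np.array(p)/3.6+[180,140]-.36
    E=np.array([back(t,off(p),38)[0] for p in((592,302),(722,332),(567,403),(698,434))])
    print(E.round(1)); print('centre',E.mean(0),'gap c-c',np.linalg.norm((E[0]+E[1]-E[2]-E[3])/2))
    for u,w in((0,1),(2,3)):
        d=E[u]-E[w];print(np.hypot(*d[:2]),np.degrees(np.arctan2(-d[0],d[1])))
    # gate lower-level: mats by colour
    hsv=cv2.cvtColor(t["color"],cv2.COLOR_BGR2HSV)
    m=cv2.inRange(hsv,(105,150,80),(130,255,255));m[:230]=0
    q=cv2.minAreaRect(cv2.findNonZero(m));print('blue',q,back(t,q[0],3),back(t,cv2.boxPoints(q),3).round())
    print('cork',back(t,[(417,180),(499,179),(501,224),(418,226)],3).round())
E
python3 fit.py
```

```text
near-robot top [448.  295.   33.5] 61.7
near-robot scene [449.5 295.7  33.5] 311.1
far top [599.1 283.7  28.2] 193.3
far scene [600.  284.8  28.6] 612.8
[[532.5  25.8  38. ]
 [510.1 -65.6  38. ]
 [461.4  44.8  38. ]
 [438.7 -46.4  38. ]]
centre [485.65740097 -10.35992078  38.        ] gap c-c 73.73914966832646
94.11356817435238 -13.759822005359386
93.99952190523786 -13.973563640182745
blue ((468.9650573730469, 267.23797607421875), (49.495304107666016, 84.58477783203125), 82.40535736083984) [[ 419.34045719 -297.05147893    3.        ]] [[ 470. -182.    3.]
 [ 496. -404.    3.]
 [ 370. -410.    3.]
 [ 344. -193.    3.]]
cork [[ 651. -173.    3.]
 [ 652. -393.    3.]
 [ 531. -389.    3.]
 [ 528. -170.    3.]]
```

jar_a is slim, at (599.5, 284.2) with a fitted radius of 28.4 mm. jar_b is fat, at (448.7, 295.3) with a fitted radius of 33.5 mm. The gate is at (485.7, -10.4) with a yaw of about -0.242. I'll go above the gate first to refine it with the wrist camera.

Call:
{"op": "send_rows", "data": {"targets": [0.471,-0.506,-0.07,0,0,-1.1,1,0.471,-0.506,-0.07,0,0,-1.1,1,0.471,-0.506,-0.07,0,0,-1.1,1,0.471,-0.506,-0.07,0,0,-1.1,1,0.471,-0.506,-0.07,0,0,-1.1,1,0.471,-0.506,-0.07,0,0,-1.1,1,0.471,-0.506,-0.07,0,0,-1.1,1,0.471,-0.506,-0.07,0,0,-1.1,1,0.471,-0.506,-0.07,0,0,-1.1,1,0.471,-0.506,-0.07,0,0,-1.1,1,0.471,-0.506,-0.07,0,0,-1.1,1,0.471,-0.506,-0.07,0,0,-1.1,1]}}

```text
clock: 1.3
eef_pos: [389.4, -176.1, 282.2]
tcp_rot: [3.141, 0.0, 1.327]
contact_force: [1.1, 0.1, -0.6]
opening: 0.995
grasp_force: 0.0
```

```bash
cat > go.py <<'E'
import sys,numpy as np
from rig import r
from scipy.spatial.transform import Rotation as R
s=r.sense();M=R.from_euler('xyz',s["tcp_rot"])
print('t',round(s["clock"],2),'tcp',s["eef_pos"].round(1),s["tcp_rot"].round(3),'F',s["contact_force"].round(1),'open',round(s["opening"],3),round(float(s["grasp_force"]),1))
if len(sys.argv)>1:
    x,y,z,yaw=map(float,sys.argv[1:5])
    print('shift',(M.inv().apply(np.array([x,y,z])-s["eef_pos"])/1000).round(4),'rot',(M.inv()*R.from_euler('xyz',[np.pi,0,yaw])).as_rotvec().round(4))
E
python3 go.py 486 -10 300 1.329
```

```text
t 1.3 tcp [ 389.4 -176.1  282.2] [3.141 0.    1.327] F [ 1.1  0.1 -0.6] open 0.995 0.0
shift [ 0.1845  0.0536 -0.0178] rot [ 0.0009  0.0002 -0.0024]
```

Call:
{"op": "send_rows", "data": {"targets": [0.18,0.054,-0.018,0,0,0,1,0.18,0.054,-0.018,0,0,0,1,0.18,0.054,-0.018,0,0,0,1,0.18,0.054,-0.018,0,0,0,1,0.18,0.054,-0.018,0,0,0,1,0.18,0.054,-0.018,0,0,0,1,0.18,0.054,-0.018,0,0,0,1,0.18,0.054,-0.018,0,0,0,1]}}

```text
clock: 1.97
eef_pos: [484.3, -16.6, 299.4]
tcp_rot: [-3.141, 0.001, 1.327]
contact_force: [0.8, -1.3, -1.6]
opening: 1.002
grasp_force: 0.0
```

```bash
python3 go.py
python3 - <<'E'
from rig import cams
import cv2
w=cams.grab_frame("wrist");cv2.imwrite("pics/w1.png",w["color"]);print(w["xyz"],w["attitude"],w["fx"])
E
```

```text
t 1.97 tcp [484.3 -16.6 299.4] [-3.141e+00  1.000e-03  1.327e+00] F [ 0.8 -1.3 -1.6] open 1.002 0.0
[501.80161334  55.91128616 440.96296639] [ 2.84596565e+00  9.26665762e-04 -2.44710532e-01] 332.1475150156203
```

View pics/w1.png

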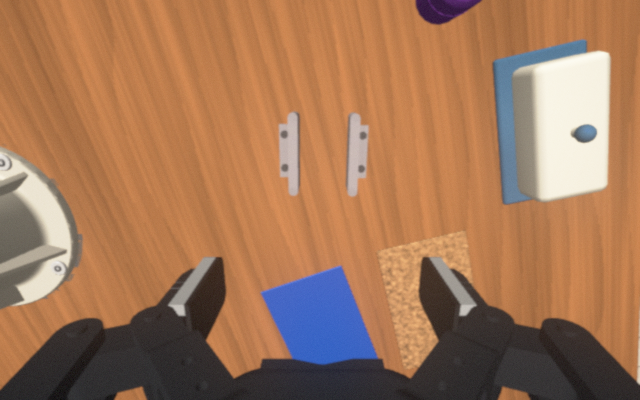

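The wrist picture shows the gate rails at about (293,153) and (353,155), running from row 113 to row 195. I'll measure them to sub-pixel accuracy.

Run:
```python
from h import *
from rig import cams
f=cams.grab_frame("wrist");im=f["color"]
hsv=cv2.cvtColor(im,cv2.COLOR_BGR2HSV)
g=hsv[...,1].astype(float)
big=cv2.resize(im,None,fx=4,fy=4,interpolation=cv2.INTER_CUBIC)
s=cv2.cvtColor(big,cv2.COLOR_BGR2HSV)[...,1].astype(float)
for row in (116,120,124,184,188,192):
    l=s[int(row*4+1.5)]<100
    d=np.flatnonzero(np.diff(np.r_[0,l.astype(int),0]))
    d=[(e-.5)/4-.375 for e in d if 270*4<e<380*4]
    print(row,np.round(d,1),[back(f,(u,row),38)[0][:2].round(1) for u in d])
for c in(293,353):
    l=s[:,c*4+2]<100;e=[x/4-.5 for x in np.flatnonzero(np.diff(l.astype(int))) if 100*4<x<205*4];print(c,e,[back(f,(c,v),38)[0][:2].round(1) for v in (e[0],e[-1])])
```

```text
116 [286.8 298.5 348.  360.2] [array([456.4,  46.2]), array([469.8,  42.9]), array([526.4,  28.7]), array([540.4,  25.2])]
120 [286.5 298.5 347.8 360.5] [array([454.9,  41.9]), array([468.6,  38.4]), array([525.1,  24.3]), array([539.7,  20.6])]
124 [278.2 298.8 347.8 362. ] [array([444.1,  39.8]), array([467.7,  33.9]), array([524.1,  19.8]), array([540.5,  15.6])]
184 [287.8 299.  345.8 357.5] [array([435.1, -33.6]), array([448.7, -37. ]), array([505.4, -51.2]), array([519.7, -54.8])]
188 [287.8 298.8 346.2 357.2] [array([433.6, -38.6]), array([447. , -41.9]), array([504.9, -56.4]), array([518.3, -59.8])]
192 [288.2 298.  347.  357. ] [array([432.8, -43.7]), array([444.8, -46.7]), array([504.6, -61.7]), array([516.9, -64.8])]
293 [np.float64(110.5), np.float64(195.0)] [array([465.2,  50.5]), array([437.6, -49. ])]
353 [np.float64(111.25), np.float64(195.5)] [array([533.3,  32.5]), array([511., -68.])]
```

Wrist and top fits agree to 0.4 mm across the gap: centre (486.2, -9.4), axis at -0.247. Now to jar_a.

```bash
python3 go.py 599.5 284.2 180 1.324
```

```text
t 2.07 tcp [484.2 -17.2 299.5] [-3.141  0.     1.326] F [ 0.   0.3 -0.9] open 1.002 0.0
shift [0.3204 0.0388 0.1194] rot [-0.0005  0.0003  0.0017]
```

Call:
{"op": "send_rows", "data": {"targets": [0.32,0.039,0.119,0,0,0,1,0.32,0.039,0.119,0,0,0,1,0.32,0.039,0.119,0,0,0,1,0.32,0.039,0.119,0,0,0,1,0.32,0.039,0.119,0,0,0,1,0.32,0.039,0.119,0,0,0,1,0.32,0.039,0.119,0,0,0,1,0.32,0.039,0.119,0,0,0,1,0.32,0.039,0.119,0,0,0,1,0.32,0.039,0.119,0,0,0,1,0.32,0.039,0.119,0,0,0,1,0.32,0.039,0.119,0,0,0,1]}}

```text
clock: 3.07
eef_pos: [599.9, 282.9, 181.2]
tcp_rot: [3.142, 0.0, 1.325]
contact_force: [0.1, -1.0, 0.4]
opening: 1.005
grasp_force: 0.0
```

```bash
python3 go.py 599.5 284.2 82 1.324
```

```text
t 3.07 tcp [599.9 282.9 181.2] [3.142 0.    1.325] F [ 0.1 -1.   0.4] open 1.005 0.0
shift [ 0.0013 -0.0007  0.0992] rot [0.0001 0.0005 0.0015]
```

Call:
{"op": "send_rows", "data": {"targets": [0.001,-0.001,0.03,0,0,0,1,0.001,-0.001,0.06,0,0,0,1,0.001,-0.001,0.08,0,0,0,1,0.001,-0.001,0.09,0,0,0,1,0.001,-0.001,0.095,0,0,0,1,0.001,-0.001,0.099,0,0,0,1,0.001,-0.001,0.099,0,0,0,1,0.001,-0.001,0.099,0,0,0,1], "grip_force": 40}}

```text
clock: 3.73
eef_pos: [600.0, 286.0, 83.0]
tcp_rot: [3.14, -0.001, 1.326]
contact_force: [-0.1, 0.7, 0.5]
opening: 1.002
grasp_force: 0.0
```

```bash
python3 go.py
python3 - <<'E'
from rig import cams
import cv2
w=cams.grab_frame("wrist");cv2.imwrite("pics/w2.png",w["color"])
E
```

```text
t 3.73 tcp [600. 286.  83.] [ 3.140e+00 -1.000e-03  1.326e+00] F [-0.1  0.7  0.5] open 1.002 0.0
```

View pics/w2.png

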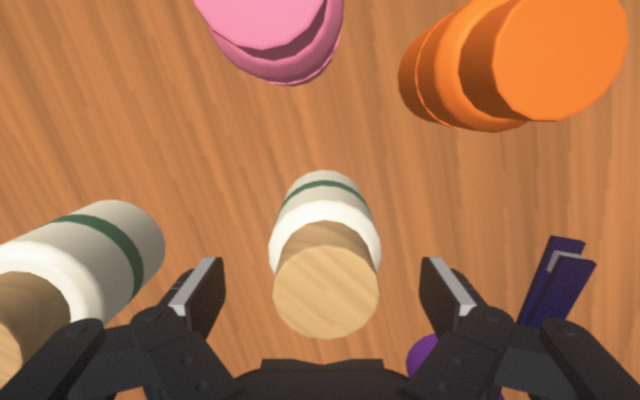

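The wrist view shows the knob of jar_a at (326,285), centred between the pads at (205,285) and (445,285). Pink and orange are clear of the fingers. Now I'll close.

Call:
{"op": "send_rows", "data": {"targets": [0,0,0,0,0,0,-1,0,0,0,0,0,0,-1,0,0,0,0,0,0,-1,0,0,0,0,0,0,-1,0,0,0,0,0,0,-1,0,0,0,0,0,0,-1,0,0,0,0,0,0,-1,0,0,0,0,0,0,-1,0,0,0,0,0,0,-1,0,0,0,0,0,0,-1], "grip_force": 40}}

```text
clock: 4.62
eef_pos: [599.6, 286.2, 82.2]
tcp_rot: [3.141, -0.001, 1.327]
contact_force: [0.2, 0.2, 5.8]
opening: 0.5
grasp_force: 40.2
```

```bash
python3 go.py
```

```text
t 4.62 tcp [599.6 286.2  82.2] [ 3.141e+00 -1.000e-03  1.327e+00] F [0.2 0.2 5.8] open 0.5 40.2
```

Call:
{"op": "send_rows", "data": {"targets": [0,0,-0.01,0,0,0,-1,0,0,-0.02,0,0,0,-1,-0.02,-0.004,-0.02,0,0,0,-1,-0.045,-0.008,-0.02,0,0,0,-1,-0.07,-0.013,-0.02,0,0,0,-1,-0.095,-0.018,-0.02,0,0,0,-1,-0.12,-0.022,-0.02,0,0,0,-1,-0.145,-0.027,-0.02,0,0,0,-1,-0.17,-0.032,-0.02,0,0,0,-1,-0.19,-0.036,-0.02,0,0,0,-1,-0.204,-0.038,-0.02,0,0,0,-1,-0.204,-0.038,-0.02,0,0,0,-1]}}

```text
clock: 5.62
eef_pos: [511.7, 95.2, 101.9]
tcp_rot: [-3.14, 0.001, 1.325]
contact_force: [-0.1, 0.2, -2.8]
opening: 0.502
grasp_force: 41.6
```

```bash
python3 go.py 513.1 97.2 86 1.324
python3 - <<'E'
from rig import cams
import cv2
w=cams.grab_frame("wrist")["color"];s=cams.grab_frame("scene")["color"][80:230,210:430]
s=cv2.resize(s,(660,450),interpolation=cv2.INTER_CUBIC);cv2.imwrite("pics/s3.png",s);cv2.imwrite("pics/w3.png",w)
E
```

```text
t 5.62 tcp [511.7  95.2 101.9] [-3.140e+00  1.000e-03  1.325e+00] F [-0.1  0.2 -2.8] open 0.502 41.6
shift [0.0023 0.0009 0.0159] rot [-0.0011  0.001   0.0015]
```

View pics/s3.png

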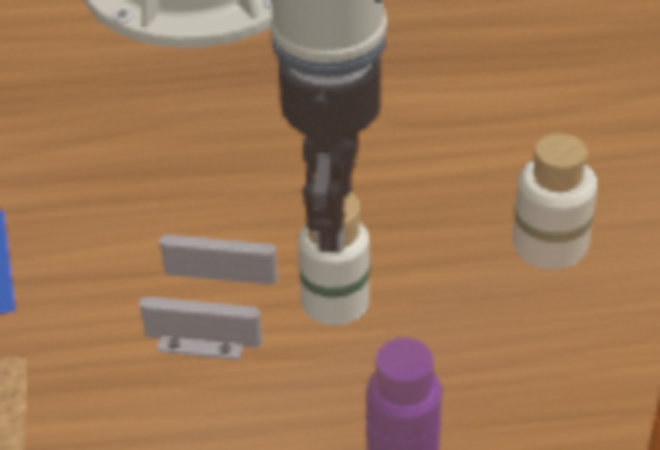

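The scene crop shows jar_a held upright at (335,270), just outside the gate entry. Next I'll lower it and settle.

Call:
{"op": "send_rows", "data": {"targets": [0.001,0,0.008,0,0,0,-1,0.001,0,0.016,0,0,0,-1,0.001,0,0.016,0,0,0,-1,0.001,0,0.016,0,0,0,-1,0.001,0,0.016,0,0,0,-1]}}

```text
clock: 6.13
eef_pos: [513.2, 98.5, 85.2]
tcp_rot: [-3.141, 0.0, 1.327]
contact_force: [0.5, 0.2, -3.7]
opening: 0.501
grasp_force: 41.5
```

```bash
python3 go.py 499.7 43.9 86 1.324
python3 - <<'E'
from h import *
from rig import cams,r
s=r.sense();u=np.array([.245,.9695]);v=np.array([.9695,-.245]);d=s["eef_pos"][:2]-[486.2,-9.4]
print('tcp gate x,y',d@v,d@u)
from fit import fitjar,t,s as sc
# held jar radius-axis in scene and band colours
for f,n in((sc,'scene'),(t,'top')):
    x,f0=fitjar(f,513,97);e=x[:2]-[486.2,-9.4];print(n,x.round(1),f0,'gate x,y',e@v,e@u)
for (x,y) in((448.7,295.3),(s["eef_pos"][0],s["eef_pos"][1])):
    a=proj(sc,[x+30,y,np.nan_to_num(45)])[0].astype(int)
    print([sc["color"][a[1]+k,a[0]].tolist() for k in range(-10,11,2)])
E
```

```text
t 6.13 tcp [513.2  98.5  85.2] [-3.141  0.     1.327] F [ 0.5  0.2 -3.7] open 0.501 41.5
shift [-0.0563  0.     -0.0007] rot [-0.0007  0.0003  0.0034]
tcp gate x,y -0.24810420428193325 111.24934679287229
scene [507.6  97.7  29.9] 1122.8671875 gate x,y -5.45600149894981 109.08769746051615
top [636.1  91.  236.7] 846.0 gate x,y 120.75816058528011 134.09445592135452
[[179, 193, 200], [169, 182, 191], [128, 143, 155], [124, 139, 152], [122, 138, 152], [119, 136, 150], [78, 102, 118], [87, 109, 125], [120, 137, 154], [119, 136, 154], [119, 137, 154]]
[[178, 191, 196], [134, 147, 153], [129, 142, 149], [129, 142, 149], [127, 140, 146], [71, 90, 83], [78, 94, 93], [128, 141, 149], [129, 141, 150], [128, 140, 149], [127, 141, 151]]
```

Lateral alignment is -0.25 mm. I'll slide into the entry end gently.

Call:
{"op": "send_rows", "data": {"targets": [-0.008,0,0,0,0,0,-1,-0.016,0,0,0,0,0,-1,-0.022,0,0,0,0,0,-1,-0.028,0,0,0,0,0,-1,-0.034,0,0,0,0,0,-1,-0.04,0,0,0,0,0,-1,-0.046,0,0,0,0,0,-1,-0.052,0,0,0,0,0,-1,-0.058,0,0,0,0,0,-1,-0.058,0,0,0,0,0,-1]}}

```text
clock: 7.07
eef_pos: [498.8, 40.9, 85.6]
tcp_rot: [-3.141, 0.0, 1.326]
contact_force: [-0.2, -0.2, -2.7]
opening: 0.506
grasp_force: 41.6
```

```bash
python3 go.py
python3 - <<'E'
from h import *
from rig import r
s=r.sense();u=np.array([.245,.9695]);v=np.array([.9695,-.245]);d=s["eef_pos"][:2]-[486.2,-9.4]
print('gate x,y',d@v,d@u,'F lat',s["contact_force"][:2]@v,'F along',s["contact_force"][:2]@u)
w=cv2.imread("pics/w2.png");print(w[235:245:3,110:125:5].tolist(),'held',w[180:186:2,320].tolist())
E
```

```text
t 7.07 tcp [498.8  40.9  85.6] [-3.141  0.     1.326] F [-0.2 -0.2 -2.7] open 0.506 41.6
gate x,y -0.06027216275074032 51.816634447858114 F lat -0.18593743830366796 F along -0.27960485906404053
[[[65, 81, 69], [66, 83, 70], [60, 77, 65]], [[88, 111, 88], [64, 78, 68], [60, 75, 62]], [[122, 138, 145], [67, 85, 70], [61, 75, 64]], [[120, 135, 145], [107, 125, 119], [58, 71, 65]]] held [[136, 161, 158], [91, 117, 98], [97, 125, 107]]
```

No contact. I'll continue through the gap with short dwells.

Call:
{"op": "send_rows", "data": {"targets": [-0.006,0,0,0,0,0,-1,-0.012,0,0,0,0,0,-1,-0.018,0,0,0,0,0,-1,-0.02,0,0,0,0,0,-1,-0.024,0,0,0,0,0,-1,-0.03,0,0,0,0,0,-1,-0.036,0,0,0,0,0,-1,-0.042,0,0,0,0,0,-1,-0.042,0,0,0,0,0,-1]}}

```text
clock: 7.82
eef_pos: [488.7, 0.1, 85.6]
tcp_rot: [-3.141, 0.0, 1.326]
contact_force: [1.0, 0.1, -2.8]
opening: 0.505
grasp_force: 41.6
```

```bash
cat > gx.py <<'E'
from h import *
from rig import r
s=r.sense();u=np.array([.245,.9695]);v=np.array([.9695,-.245]);d=s["eef_pos"][:2]-[486.2,-9.4]
print('gate x,y',d@v,d@u,'z',s["eef_pos"][2],'F lat',s["contact_force"][:2]@v,'F along',s["contact_force"][:2]@u,s["opening"])
E
python3 gx.py
```

```text
gate x,y 0.10892762819121327 9.835036372373 z 85.59643434883043 F lat 0.9196583214543709 F along 0.36910034229573313 0.5046438933113762
```

Call:
{"op": "send_rows", "data": {"targets": [-0.008,0,0,0,0,0,-1,-0.016,0,0,0,0,0,-1,-0.024,0,0,0,0,0,-1,-0.032,0,0,0,0,0,-1,-0.04,0,0,0,0,0,-1,-0.044,0,0,0,0,0,-1,-0.05,0,0,0,0,0,-1,-0.06,0,0,0,0,0,-1,-0.072,0,0,0,0,0,-1,-0.084,0,0,0,0,0,-1,-0.096,0,0,0,0,0,-1,-0.11,0,0,0,0,0,-1]}}

```text
clock: 8.82
eef_pos: [462.2, -106.7, 85.6]
tcp_rot: [-3.142, 0.0, 1.327]
contact_force: [0.0, 0.2, -4.2]
opening: 0.501
grasp_force: 41.6
```

```bash
python3 gx.py; python3 go.py 415 -297 120 1.324
```

```text
gate x,y 0.5661655566316526 -100.21221727960653 z 85.6337603538402 F lat 0.005474425223548733 F along 0.18047335082215693 0.5007248479913144
t 8.82 tcp [ 462.2 -106.7   85.6] [-3.142  0.     1.327] F [ 0.   0.2 -4.2] open 0.501 41.6
shift [-1.961e-01  1.000e-04 -3.440e-02] rot [-0.0001  0.      0.003 ]
```

jar_a is through the gap. Now onto the blue mat.

Call:
{"op": "send_rows", "data": {"targets": [-0.004,0,-0.02,0,0,0,-1,-0.02,0,-0.03,0,0,0,-1,-0.045,0,-0.03,0,0,0,-1,-0.07,0,-0.03,0,0,0,-1,-0.1,0,-0.03,0,0,0,-1,-0.13,0,-0.03,0,0,0,-1,-0.16,0,-0.03,0,0,0,-1,-0.18,0,-0.03,0,0,0,-1,-0.195,0,-0.03,0,0,0,-1,-0.195,0,-0.03,0,0,0,-1,-0.195,0,-0.02,0,0,0,-1,-0.195,0,-0.01,0,0,0,-1]}}

```text
clock: 9.82
eef_pos: [415.3, -295.0, 95.2]
tcp_rot: [3.141, 0.0, 1.326]
contact_force: [-0.3, -0.3, -4.0]
opening: 0.505
grasp_force: 42.3
```

```bash
python3 go.py 415 -297 86 1.324
```

```text
t 9.82 tcp [ 415.3 -295.    95.2] [3.141 0.    1.326] F [-0.3 -0.3 -4. ] open 0.505 42.3
shift [-0.002   0.0002  0.0092] rot [0.0008 0.0001 0.0022]
```

Call:
{"op": "send_rows", "data": {"targets": [-0.001,0,0.004,0,0,0,-1,-0.001,0,0.007,0,0,0,-1,-0.001,0,0.009,0,0,0,-1,-0.001,0,0.0095,0,0,0,-1,-0.001,0,0.01,0,0,0,-1,-0.001,0,0.01,0,0,0,-1]}}

```text
clock: 10.32
eef_pos: [415.5, -295.7, 85.8]
tcp_rot: [3.141, 0.0, 1.327]
contact_force: [0.2, -0.0, -2.5]
opening: 0.499
grasp_force: 42.1
```

```bash
python3 go.py
```

```text
t 10.32 tcp [ 415.5 -295.7   85.8] [3.141 0.    1.327] F [ 0.2 -0.  -2.5] open 0.499 42.1
```

Call:
{"op": "send_rows", "data": {"targets": [0,0,0.001,0,0,0,-1,0,0,0.001,0,0,0,-1,0,0,0.001,0,0,0,1,0,0,0.001,0,0,0,1,0,0,0.001,0,0,0,1,0,0,0.001,0,0,0,1,0,0,0.001,0,0,0,1,0,0,0.001,0,0,0,1,0,0,0.001,0,0,0,1,0,0,-0.03,0,0,0,1,0,0,-0.06,0,0,0,1,0,0,-0.1,0,0,0,1]}}

```text
clock: 11.32
eef_pos: [413.9, -294.9, 185.0]
tcp_rot: [-3.138, -0.002, 1.327]
contact_force: [0.5, -1.7, 0.9]
opening: 0.997
grasp_force: 0.0
```

```bash
python3 go.py 448.7 295.3 200 1.324; python3 fit.py|head -2
python3 - <<'E'
from fit import *
print(fitjar(s,415.5,-295.7)); print(back(t,cv2.boxPoints(((458.5,202),(1,1),0))[:1],3))
E
```

```text
t 11.32 tcp [ 413.9 -294.9  185. ] [-3.138e+00 -2.000e-03  1.327e+00] F [ 0.5 -1.7  0.9] open 0.997 0.0
shift [ 0.5812 -0.1089 -0.0136] rot [-0.0039 -0.0015  0.0028]
near-robot top [448.  294.9  33.5] 47.5
near-robot scene [448.9 295.8  33.6] 97.3
(array([ 413.33002079, -298.2939309 ,   29.31902794]), np.float64(286.7265625))
[[ 589.43898734 -279.06302908    3.        ]]
```

Call:
{"op": "send_rows", "data": {"targets": [0.04,-0.007,-0.013,0,0,0,1,0.08,-0.014,-0.013,0,0,0,1,0.12,-0.022,-0.013,0,0,0,1,0.16,-0.03,-0.013,0,0,0,1,0.2,-0.037,-0.013,0,0,0,1,0.24,-0.045,-0.013,0,0,0,1,0.28,-0.052,-0.013,0,0,0,1,0.32,-0.06,-0.013,0,0,0,1,0.36,-0.067,-0.013,0,0,0,1,0.4,-0.075,-0.013,0,0,0,1,0.44,-0.082,-0.013,0,0,0,1,0.48,-0.09,-0.013,0,0,0,1]}}

```text
clock: 12.52
eef_pos: [442.6, 193.4, 197.1]
tcp_rot: [-3.14, 0.002, 1.327]
contact_force: [0.8, -0.6, 0.6]
opening: 1.001
grasp_force: 0.0
```

```bash
python3 go.py 448.7 295.3 180 1.324
```

```text
t 12.52 tcp [442.6 193.4 197.1] [-3.140e+00  2.000e-03  1.327e+00] F [ 0.8 -0.6  0.6] open 1.001 0.0
shift [ 0.1004 -0.0187  0.017 ] rot [-0.0019  0.0016  0.0031]
```

Call:
{"op": "send_rows", "data": {"targets": [0.04,-0.008,0.01,0,0,0,1,0.07,-0.014,0.017,0,0,0,1,0.097,-0.019,0.017,0,0,0,1,0.097,-0.019,0.017,0,0,0,1,0.097,-0.019,0.017,0,0,0,1,0.097,-0.019,0.017,0,0,0,1]}}

```text
clock: 13.02
eef_pos: [447.9, 289.5, 180.3]
tcp_rot: [-3.14, 0.002, 1.327]
contact_force: [-0.1, -0.5, 0.5]
opening: 1.003
grasp_force: 0.0
```

```bash
python3 go.py 448.7 295.3 84 1.324
```

```text
t 13.02 tcp [447.9 289.5 180.3] [-3.140e+00  2.000e-03  1.327e+00] F [-0.1 -0.5  0.5] open 1.003 0.0
shift [ 0.006  -0.0005  0.0963] rot [-0.0018  0.0023  0.0034]
```

Call:
{"op": "send_rows", "data": {"targets": [0.004,0,0.03,0,0,0,1,0.004,0,0.06,0,0,0,1,0.004,0,0.08,0,0,0,1,0.004,0,0.09,0,0,0,1,0.004,0,0.096,0,0,0,1,0.004,0,0.096,0,0,0,1,0.004,0,0.096,0,0,0,-1,0.004,0,0.096,0,0,0,-1,0.004,0,0.096,0,0,0,-1,0.004,0,0.096,0,0,0,-1,0.004,0,0.096,0,0,0,-1,0.004,0,0.096,0,0,0,-1]}}

```text
clock: 14.02
eef_pos: [450.3, 294.8, 86.9]
tcp_rot: [3.141, -0.001, 1.327]
contact_force: [-2.2, 0.9, 6.6]
opening: 0.5
grasp_force: 39.8
```

Call:
{"op": "send_rows", "data": {"targets": [0,0,0,0,0,0,-1,0,0,0,0,0,0,-1,0,0,0,0,0,0,-1]}}

```text
clock: 14.27
eef_pos: [450.3, 294.8, 86.9]
tcp_rot: [3.14, -0.001, 1.327]
contact_force: [-1.4, -0.3, 6.1]
opening: 0.503
grasp_force: 39.8
```

```bash
python3 go.py 590 -281 204 1.324
```

```text
t 14.27 tcp [450.3 294.8  86.9] [ 3.140e+00 -1.000e-03  1.327e+00] F [-1.4 -0.3  6.1] open 0.503 39.8
shift [-0.5249  0.2747 -0.1175] rot [ 0.0011 -0.0014  0.0029]
```

Call:
{"op": "send_rows", "data": {"targets": [0,0,-0.02,0,0,0,-1,0,0,-0.05,0,0,0,-1,0,0,-0.085,0,0,0,-1,-0.01,0.005,-0.118,0,0,0,-1,-0.035,0.018,-0.118,0,0,0,-1,-0.065,0.034,-0.118,0,0,0,-1,-0.1,0.052,-0.118,0,0,0,-1,-0.135,0.07,-0.118,0,0,0,-1,-0.17,0.089,-0.118,0,0,0,-1,-0.205,0.107,-0.118,0,0,0,-1,-0.24,0.125,-0.118,0,0,0,-1,-0.275,0.144,-0.118,0,0,0,-1]}}

```text
clock: 15.27
eef_pos: [522.7, -9.2, 203.9]
tcp_rot: [-3.141, -0.0, 1.327]
contact_force: [1.6, 0.7, -4.5]
opening: 0.501
grasp_force: 42.8
```

```bash
python3 go.py 590 -281 204 1.324
```

```text
t 15.27 tcp [522.7  -9.2 203.9] [-3.141 -0.     1.327] F [ 1.6  0.7 -4.5] open 0.501 42.8
shift [-2.475e-01  1.309e-01 -1.000e-04] rot [-0.0001 -0.      0.003 ]
```

Call:
{"op": "send_rows", "data": {"targets": [-0.035,0.019,0,0,0,0,-1,-0.07,0.037,0,0,0,0,-1,-0.105,0.056,0,0,0,0,-1,-0.14,0.074,0,0,0,0,-1,-0.175,0.093,0,0,0,0,-1,-0.205,0.109,0,0,0,0,-1,-0.23,0.122,0,0,0,0,-1,-0.245,0.13,0.01,0,0,0,-1,-0.245,0.13,0.04,0,0,0,-1,-0.245,0.13,0.07,0,0,0,-1,-0.245,0.13,0.09,0,0,0,-1,-0.245,0.13,0.1,0,0,0,-1]}}

```text
clock: 16.27
eef_pos: [587.9, -275.7, 100.4]
tcp_rot: [-3.137, -0.001, 1.327]
contact_force: [-0.0, 0.4, -4.6]
opening: 0.501
grasp_force: 42.7
```

```bash
python3 go.py 590 -281 90 1.324
```

```text
t 16.27 tcp [ 587.9 -275.7  100.4] [-3.137e+00 -1.000e-03  1.327e+00] F [-0.   0.4 -4.6] open 0.501 42.7
shift [-0.0047  0.0033  0.0103] rot [-0.0049 -0.001   0.0026]
```

Call:
{"op": "send_rows", "data": {"targets": [0,0,0.004,0,0,0,-1,0,0,0.007,0,0,0,-1,0,0,0.009,0,0,0,-1,0,0,0.01,0,0,0,-1,0,0,0.011,0,0,0,-1,0,0,0.011,0,0,0,-1]}}

```text
clock: 16.77
eef_pos: [590.5, -276.6, 93.5]
tcp_rot: [3.14, 0.0, 1.327]
contact_force: [0.4, -0.2, -3.5]
opening: 0.498
grasp_force: 42.7
```

```bash
python3 go.py 590 -281 90 1.324
```

```text
t 16.77 tcp [ 590.5 -276.6   93.5] [3.14  0.    1.327] F [ 0.4 -0.2 -3.5] open 0.498 42.7
shift [-0.0044  0.0005  0.0035] rot [0.0013 0.0003 0.003 ]
```

Still 3.5 mm to go. I'll lower it, open and lift.

Call:
{"op": "send_rows", "data": {"targets": [0,0,0.002,0,0,0,-1,0,0,0.003,0,0,0,-1,0,0,0.004,0,0,0,-1,0,0,0.0045,0,0,0,-1,0,0,0.0045,0,0,0,-1,0,0,0.0045,0,0,0,-1]}}

```text
clock: 17.27
eef_pos: [590.3, -276.8, 90.0]
tcp_rot: [3.141, 0.0, 1.327]
contact_force: [-4.8, 2.8, 11.1]
opening: 0.501
grasp_force: 44.2
```

Call:
{"op": "send_rows", "data": {"targets": [0,0,0,0,0,0,1,0,0,0,0,0,0,1,0,0,0,0,0,0,1,0,0,0,0,0,0,1,0,0,0,0,0,0,1,0,0,0,0,0,0,1,0,0,0,0,0,0,1,0,0,-0.03,0,0,0,1,0,0,-0.06,0,0,0,1,0,0,-0.1,0,0,0,1,0,0,-0.14,0,0,0,1,0,0,-0.14,0,0,0,1]}}

```text
clock: 18.27
eef_pos: [593.8, -278.2, 236.9]
tcp_rot: [3.13, 0.002, 1.327]
contact_force: [1.6, -0.6, 0.6]
opening: 0.999
grasp_force: 0.0
```

```bash
python3 go.py
python3 - <<'E'
from fit import *
for x,y in((415,-297),(590,-278)): print(fitjar(s,x,y))
cv2.imwrite("pics/s9.png",s["color"])
E
```

```text
t 18.27 tcp [ 593.8 -278.2  236.9] [3.130e+00 2.000e-03 1.327e+00] F [ 1.6 -0.6  0.6] open 0.999 0.0
(array([ 413.35885709, -298.30028301,   29.31392066]), np.float64(1038.79296875))
(array([ 584.67162271, -277.10096664,   37.74746874]), np.float64(1412.1171875))
```

View pics/s9.png

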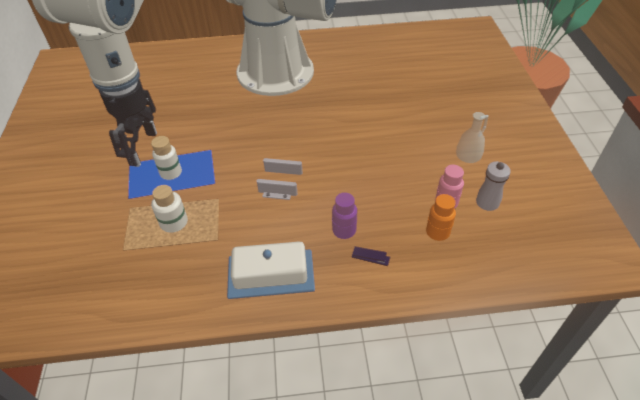

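Final scene: slim jar_a stands upright on the blue mat at (167,160), fat jar_b upright on the cork mat at (169,210). The gripper is clear of both and the bystanders haven't moved.

```bash
python3 -c "
from rig import r
print(r.sign_off())"
```

```text
the job is handed in; nothing more can be done
None
```

I slid the slim jar (jar_a) through the gate without it catching and set it upright on the blue mat, set the fat jar (jar_b), sized by camera and not tried in the gate, upright on the cork mat, and handed the job in at about 18 s; no verdict came back.

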